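# Tip the loose lid of the wide shoe-care caddy open

## Robot

A 6-joint arm with a two-finger parallel gripper is mounted at the origin on the work surface. World frame = base frame: x ahead of the robot, y to its left, z up, the work surface at z = 0. Lengths are in mm, angles in rad, forces in N, time in s.
With the tool pointing down it reaches from about 250 to 850 mm from the base axis. Payload 12.5 kg.
Tool frame: the origin (TCP) lies at the very end of the fingers, on their centre line; the grasp point (between the pads) lies 19 mm behind it; z points along the fingers, y is the line along which they close (so a half turn about z gives the same grasp; the last joint's range is limited). The gripper opens to 93 mm and grips with 3 to 60 N. Pads are 15 mm wide; open, the fingers measure 128 mm over their backs; the gripper's body (75 mm by 188 mm) begins 65 mm behind the grasp point.
Start: joints at [1.132, 0.351, 1.652, -0, 1.139, -0.085], TCP at [190.524, 515.931, 218.633] pointing down, gripper open.
Joint ranges: [-2.75, 2.75], [-0.79, 2.1], [0.01, 2.65], [-1.57, 4.71], [0.07, 3.14], [-2.87, 2.87]. Speed limits (rad/s): [2.22, 2.22, 2.79, 3.14, 3.14, 3.14].

## Interface

Orientations are given as a unit quaternion [x, y, z, w].
In Python, from cell import arm gives the robot as it stands.
- The arm moves only by the shell command python3 -m pendant 'ROWS' [FORCE]. ROWS is JSON, a list of rows, each an object with "slide": the shift along the tool's x, y, z scaled (see below), a list of three; "delta_rot": the turn, a rotation vector about the tool's x, y, z scaled (see below), a list of three; "hand": the opening, from -1 (shut) to 1 (fully open). In form: [{"slide": [x, y, z], "delta_rot": [rx, ry, rz], "hand": hand}, ...]. A call has 1 to 12 rows; each row shifts and turns the commanded pose from where the row before left it, along the tool's axes as they then stand; what a row does not reach is not made up. The controller multiplies each number of a shift by 500 mm and each number of a turn by 2 pi rad. A row lasts 1/10 s, in which the tool goes at most 50 mm and 8.59 degrees, less where a joint would pass 70% of its speed; a pose out of reach is approached as far as the arm can. A call with a number of a shift or a turn outside -1 to 1 is refused whole. A call with a gripper value outside its range is refused whole. The fingers move at their own pace and stop on an object; FORCE is the grip in N (left out, the last holds). Time passes only in rows, so rows that do not move let the fingers close. It gives the time, the measured TCP pose, the force, the opening and the grip force at its end, in the units of the state.
- arm.get_state(): the state, without advancing time (a new reading comes with each control period).
- arm.snapshot(name): name is "scene" or "top" or "wrist"; returns a dict with "image" (480x640x3 uint8, blue, green, red), "camera_matrix" (3x3 intrinsics, pixels), "distortion" ([k1, k2, p1, p2, k3] as OpenCV has them; the pictures are not rectified), "world_to_cam" (4x4, takes a point from world to camera coordinates); the wrist camera has in their place "mount" (4x4, takes a point from camera to tool coordinates, whose origin is the TCP and whose axes are the flange's). Camera axes: x right, y down, z forward; pixel columns grow to the right and rows downward; lengths in mm; the calibration is good to about 2 mm. A picture is of the moment at which its call begins: read the wrist's pose just before it. There is no depth.
- arm.job_done(): hands the job in; it is judged then, once.
The state is a dict: "clock": time; "q": joint angles; "joint_vel": joint speeds; "joint_torque": joint torques, N m; "tool_pos": TCP position; "tool_rot": TCP orientation; "ft_force": force on the tool from outside, world axes, zero at the start; "ft_torque": the same for the moment, N m; "width": finger opening in mm; "grip_force": force on a finger pad.
Only numpy, scipy, OpenCV 4.12 (cv2) and the standard library are available. Lean on these libraries where they do the work, as an engineer would, in place of code of your own. Each camera call takes 0.05 s, during which the arm holds its last target. There are 200 camera calls.

## Task

Two shoe-care caddies with loose wooden lids stand on the ledge. Open the wide one: lift its lid by the front edge that juts out beyond the front of the caddy and tip it up and back, until it stands on its rear edge on the caddy, leaning against the caddy's backboard, and let go. Leave the narrow caddy shut and the other things on the ledge where they are.

Things in the scene. Friction and masses are not known exactly. Their poses are not given: they have to be found in the camera images.
- wide_caddy: Wide caddy: fixed open-topped white metal box, 130 mm deep (x), 180 wide (y), rim 70 mm high; brush and tin inside, below the rim. Origin: centre of its underside; +x points from its front (wall at x = -65 mm) to its back, z up. Behind the rim a backboard, 180 wide, rises from x = 65 mm to z = 158 mm, leaning back 15 degrees. Nothing fastens the lid.
- wide_caddy_land (a point): Middle of the flat land along the back of the wide caddy's rim, at (47, 0, 70) mm in its frame; the land runs from x = 29 to 65 mm and carries the lid's rear part. Two upright cheeks, 22 mm high, at its two ends leave 172 mm between them for the lid.
- wide_lid: Lid of the wide caddy: loose flat wooden board 155 (x, front to back) by 160 (y) by 8 mm, about 0.13 kg. Origin: centre of its underside; axes as the caddy's while shut. Shut, it lies on the rim, underside 70 mm up, its rear edge 4 to 10 mm in front of the backboard. Tipped up about its rear edge it rests against the backboard about 105 degrees from shut.
- wide_lid_front (a point): Middle of the wide lid's front lower edge, (-77.5, 0, 0) mm in the lid's frame. Shut, this edge juts out 29 to 35 mm beyond the caddy's front wall, with only the bare ledge 70 mm below it.
- wide_lid_back (a point): Middle of the wide lid's rear lower edge, (77.5, 0, 0) mm in the lid's frame; the lid tips about this edge.
- narrow_caddy: Narrow caddy: the same make and height as the wide one but 115 mm wide; fixed, origin and axes alike. It stays shut.
- narrow_lid: Lid of the narrow caddy: loose wooden board 155 by 95 by 8 mm, lying on it. Origin: centre of its underside. Leave it.
- torch: Yellow plastic torch lying down, 157 mm long (x), 48 mm across its head, 48 mm high. Origin near the middle of its underside. Leave it.
- dish: White ceramic ring dish, 100 mm across, 28 mm high. Origin: centre of its underside. Leave it.
- clipper: Steel nail clipper, 75 by 15 by about 15 mm, lying between the caddies. Origin: centre of its underside. Leave it.
- tin: Closed round aluminium tin, 80 mm across, 26 mm high. Origin: centre of its underside. Leave it.
Not all that is in view belongs to the job. Leave any white look-alike of the wide_lid alone.

How it is judged:
By the outcome, as a careful person would: the job done as asked, in the order asked, and still so for the second after the job is handed in, with the robot touching nothing.
It also fails if it takes over 48 s, if anything falls off the work surface, if the arm or the gripper's body presses on something with over 40 N, if the wrist force passes 120 N, or if a joint passes its speed limit or range.

## Working session

There is one attempt and no reset: what is moved stays moved. The work goes in short steps, Python scripts to look and compute and a shell command to move; the robot and the scene stay as the last step left them, time stands still between calls to the robot, and variables do not carry over. Pictures are saved under pics/ and viewed, at most 10 in all, crops included, and the job is handed in when it is done.

```bash
ls; mkdir -p pics; python3 - <<'E'
from cell import arm
import cv2
for n in("scene","top"):
    s=arm.snapshot(n); cv2.imwrite(f"pics/{n}0.png",s["image"])
    print(n,s["camera_matrix"],s["distortion"],s["world_to_cam"])
print(arm.get_state())
E
```

```text
pics
scene [[531.26794866   0.         319.25203796]
 [  0.         531.26794866 242.66785884]
 [  0.           0.           1.        ]] [-0.15721293  0.          0.          0.          0.        ] [[-7.22088196e-01  6.91635994e-01 -1.51092379e-02  3.95954754e+02]
 [ 5.78503036e-01  5.91709064e-01 -5.61439776e-01 -2.12594474e+02]
 [-3.79371684e-01 -4.14149775e-01 -8.27379652e-01  1.44174309e+03]
 [ 0.00000000e+00  0.00000000e+00  0.00000000e+00  1.00000000e+00]]
top [[590.76675604   0.         314.21999171]
 [  0.         590.76675604 228.73304121]
 [  0.           0.           1.        ]] [-0.15773716  0.          0.          0.          0.        ] [[ 1.96012477e-02 -9.99742150e-01 -1.14640272e-02 -5.49342284e+01]
 [-9.92760285e-01 -1.81027637e-02 -1.18740504e-01  5.31142434e+02]
 [ 1.18502357e-01  1.37084929e-02 -9.92859138e-01  1.69633024e+03]
 [ 0.00000000e+00  0.00000000e+00  0.00000000e+00  1.00000000e+00]]
{'clock': 0.1, 'q': array([ 1.13239585e+00,  3.51127612e-01,  1.65236518e+00,  2.43792053e-05,
        1.13908529e+00, -8.46126292e-02]), 'joint_vel': array([-0.00037672, -0.00024579, -0.0032419 ,  0.00198068, -0.00023781,
        0.00101622]), 'joint_torque': array([ 1.57578383e-03, -4.98020661e+01, -2.85704952e+01,  7.00844801e-02,
        2.38944206e-02, -4.59153262e-05]), 'tool_pos': array([190.39531092, 515.66635533, 218.18330982]), 'tool_rot': array([ 1.75977828e-01,  9.84394007e-01, -4.73099968e-04, -1.38076550e-04]), 'ft_force': array([-0.97082411,  0.03008999, -0.15702919]), 'ft_torque': array([-0.09763236, -0.0015142 ,  0.02967989]), 'grip_force': 0.0, 'width': 93.13037696812081}
```

View pics/scene0.png

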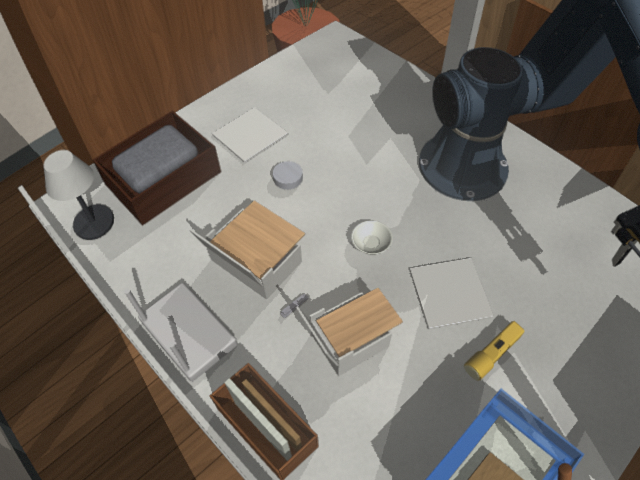

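View pics/top0.png

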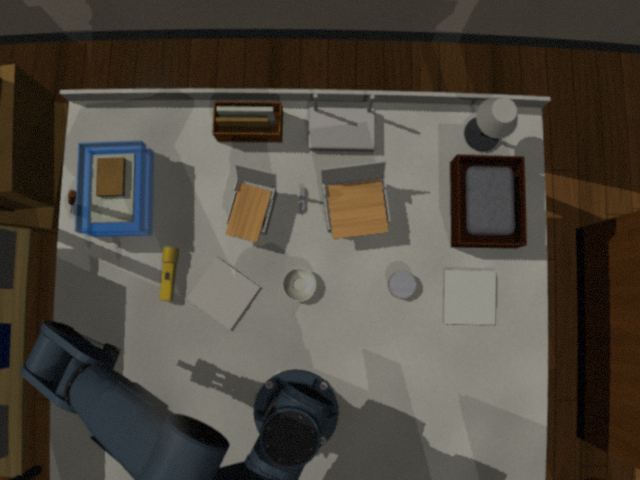

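The wide lid is at about (357,209) in the top view and (257,240) in the scene view. The narrow one is at (250,210) in the top view. I'll zoom in on the wide lid for its corners.

```bash
python3 - <<'E'
import cv2,numpy as np
a=cv2.imread("pics/scene0.png")[190:300,180:320];b=cv2.imread("pics/top0.png")[155:255,310:400]
f=lambda i:cv2.resize(i,None,fx=5.5,fy=5.5,interpolation=cv2.INTER_CUBIC)
a=cv2.resize(a,(560,440),interpolation=cv2.INTER_CUBIC)
cv2.imwrite("pics/sc.png",a); 
b=cv2.resize(b,(540,600),interpolation=cv2.INTER_CUBIC); cv2.imwrite("pics/tc.png",b)
E
```

```text
(no output)
```

View pics/sc.png

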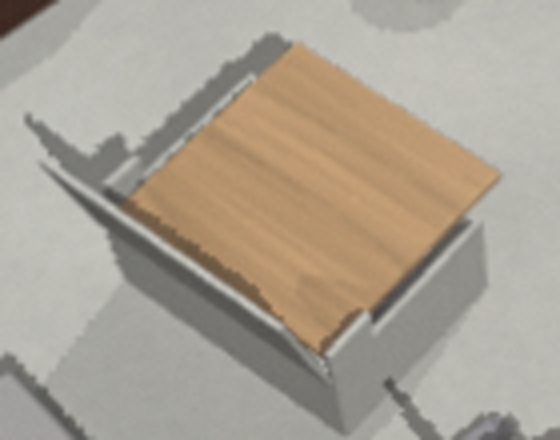

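View pics/tc.png

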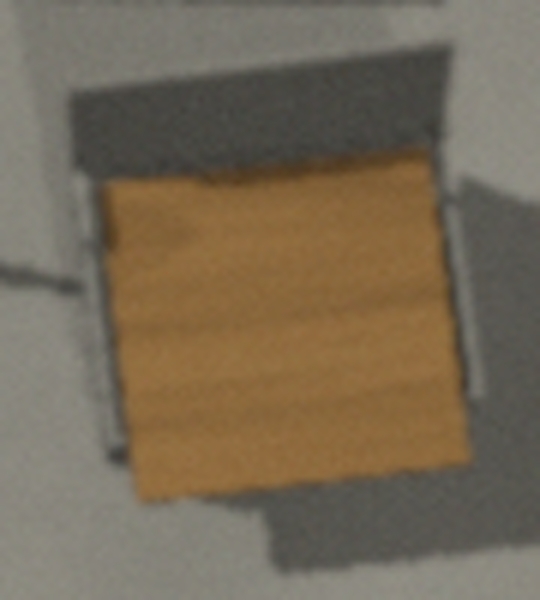

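```bash
cat > h.py <<'E'
import cv2,numpy as np
from cell import arm
from scipy.spatial.transform import Rotation as R
def cam(n):
    s=arm.snapshot(n); return s["camera_matrix"],s["distortion"],s["world_to_cam"]
def tri(p1,c1,p2,c2):
    u=lambda p,c:cv2.undistortPoints(np.float64(p).reshape(-1,1,2),c[0],c[1]).reshape(-1,2).T
    X=cv2.triangulatePoints(c1[2][:3],c2[2][:3],u(p1,c1),u(p2,c2)); return (X[:3]/X[3]).T
def proj(X,c):
    r,_=cv2.Rodrigues(c[2][:3,:3]); return cv2.projectPoints(np.float64(X),r,c[2][:3,3],c[0],c[1])[0].reshape(-1,2)
E
python3 - <<'E'
from h import *
from scipy.optimize import least_squares
S=cam("scene");T=cam("top")
# FL(+y) FR RR RL
ps=np.array([[500,175],[298,42],[130,200],[322,352]])/4+[180,190]-.4
pt=np.array([[140,503],[470,462],[430,150],[105,182]])/6+[310,155]-.4
X=tri(ps,S,pt,T);print(X.round(1)); print(np.linalg.norm(X-np.roll(X,-1,0),axis=1))
L=np.array([[-77.5,80,8],[-77.5,-80,8],[77.5,-80,8],[77.5,80,8]])
def w(p):
    c,s=np.cos(p[3]),np.sin(p[3]);return L@np.array([[c,-s,0],[s,c,0],[0,0,1]]).T+p[:3]
r=least_squares(lambda p:np.r_[(proj(w(p),S)-ps).ravel(),(proj(w(p),T)-pt).ravel()],[520,-80,70,0])
print(r.x,r.fun.round(2)); print(w(r.x).round(1))
E
```

```text
[[ 500.1  -98.9   71. ]
 [ 522.2 -255.5   74.6]
 [ 670.  -233.7   78.4]
 [ 653.4  -79.    74.8]]
[158.21112008 149.45593986 155.64218751 154.61218559]
[ 5.86062723e+02 -1.67132657e+02  6.54444752e+01  1.25607792e-01] [ 0.42 -0.49  0.61 -0.56 -2.74  1.07 -0.22  0.39 -0.64  0.36  0.08  1.21
  0.21  0.15 -0.71  0.61]
[[ 499.2  -97.5   73.4]
 [ 519.2 -256.2   73.4]
 [ 673.  -236.8   73.4]
 [ 652.9  -78.1   73.4]]
```

The top crop shows all four lid corners clearly: front corners at crop px (140,503) and (470,462), rear corners at (430,150) and (105,182). The scene crop agrees, with the front edge running from (298,42) to (500,175). That puts the lid centre near (586,-167) with yaw 0.126, and the middle of its front edge near (509,-177). I'll use the open fingers as a fork under the front edge, with the tool pitched. First I move towards the front of the caddy.

```bash
python3 -m pendant '[{"slide":[-0.06,-0.0745,0],"delta_rot":[0,0,0],"hand":1},{"slide":[-0.06,-0.0745,0],"delta_rot":[0,0,0],"hand":1},{"slide":[-0.06,-0.0745,0],"delta_rot":[0,0,0],"hand":1},{"slide":[-0.06,-0.0745,0],"delta_rot":[0,0,0],"hand":1},{"slide":[-0.06,-0.0745,0],"delta_rot":[0,0,0],"hand":1},{"slide":[-0.06,-0.0745,0],"delta_rot":[0,0,0],"hand":1},{"slide":[-0.06,-0.0745,0],"delta_rot":[0,0,0],"hand":1},{"slide":[-0.06,-0.0745,0],"delta_rot":[0,0,0],"hand":1},{"slide":[-0.06,-0.0745,0],"delta_rot":[0,0,0],"hand":1},{"slide":[-0.06,-0.0745,0],"delta_rot":[0,0,0],"hand":1},{"slide":[-0.06,-0.0745,0],"delta_rot":[0,0,0],"hand":1},{"slide":[-0.06,-0.0745,0],"delta_rot":[0,0,0],"hand":1}]' 10; python3 -c "
from cell import arm;s=arm.get_state();print(s['q'],s['tool_pos'],s['tool_rot'])"
```

```text
clock: 1.4
tool_pos: [373.5, -30.2, 218.8]
tool_rot: [0.176, 0.984, 0.0, 0.0]
ft_force: [1.0, 1.1, 0.5]
width: 93.3
grip_force: 0.0
[-2.05224851e-01  1.97281480e-02  2.06179614e+00  1.11607892e-04
  1.05936646e+00 -1.42189743e+00] [373.52343865 -30.22661838 218.83993065] [1.76165006e-01 9.84360587e-01 3.87712229e-05 3.52186857e-04]
```

```bash
python3 -m pendant '[{"slide":[-0.075,-0.05,0],"delta_rot":[0,0,0],"hand":1},{"slide":[-0.075,-0.05,0],"delta_rot":[0,0,0],"hand":1},{"slide":[-0.075,-0.05,0],"delta_rot":[0,0,0],"hand":1},{"slide":[-0.075,-0.05,0],"delta_rot":[0,0,0],"hand":1},{"slide":[0,0,0],"delta_rot":[0,0,-0.019],"hand":1},{"slide":[0,0,0],"delta_rot":[0,0,-0.019],"hand":1},{"slide":[0,0,0],"delta_rot":[0,0,-0.019],"hand":1},{"slide":[0,0,0],"delta_rot":[0,0,-0.019],"hand":1},{"slide":[0,0,0],"delta_rot":[0,-0.02,0],"hand":1},{"slide":[0,0,0],"delta_rot":[0,-0.02,0],"hand":1},{"slide":[0,0,0],"delta_rot":[0,0,0],"hand":1}]'; cat >> h.py <<'E'
def st():
    s=arm.get_state();r=R.from_quat(s['tool_rot']).as_matrix();np.set_printoptions(precision=3,suppress=True)
    print(s['clock'],'q',s['q'],'\npos',s['tool_pos'],'\naxes(cols)\n',r,'\nF',s['ft_force']);return s,r
E
python3 - <<'E'
from h import *
st(); s=arm.snapshot("wrist"); print(s["camera_matrix"],s["distortion"],s["mount"]); cv2.imwrite("pics/w1.png",s["image"])
E
```

```text
clock: 2.5
tool_pos: [477.7, -173.8, 218.2]
tool_rot: [-0.061, 0.99, 0.008, 0.125]
ft_force: [1.0, -0.2, 0.0]
width: 92.7
grip_force: 0.0
2.5 q [-0.524  0.175  1.912  0.2    0.862 -2.332] 
pos [ 477.673 -173.757  218.161] 
axes(cols)
 [[-0.961 -0.122  0.247]
 [-0.118  0.993  0.031]
 [-0.249  0.001 -0.968]] 
F [ 1.044 -0.211  0.017]
[[398.744   0.    312.337]
 [  0.    398.744 242.984]
 [  0.      0.      1.   ]] [-0.072  0.     0.     0.     0.   ] [[   0.      -0.958   -0.285   79.16 ]
 [   1.       0.      -0.       0.997]
 [   0.001   -0.285    0.958 -167.166]
 [   0.       0.       0.       1.   ]]
```

View pics/w1.png

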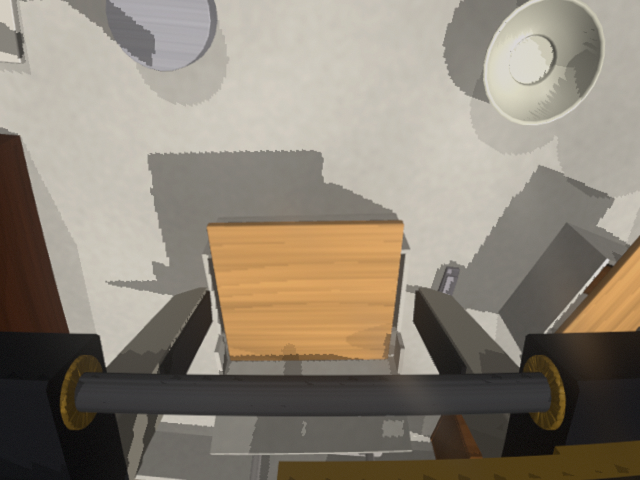

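The wrist view shows the lid square to the tool. Its front top corners are at about (208,226) and (404,222), and its rear corners at (229,359) and (388,359).

```bash
python3 - <<'E'
from h import *
s,r=st(); c=arm.snapshot("wrist")
M=c["mount"];p=np.float64([[208,226],[404,222],[388,359],[229,359]])
u=cv2.undistortPoints(p.reshape(-1,1,2),c["camera_matrix"],c["distortion"]).reshape(-1,2)
d=(r@M[:3,:3]@np.c_[u,np.ones(4)].T).T; o=r@M[:3,3]+s['tool_pos']
for z in(72,75,78):
    X=o+d*((z-o[2])/d[:,2])[:,None]; print(z,X[:,:2].round(1).tolist(),np.linalg.norm(X-np.roll(X,-1,0),axis=1))
E
```

```text
2.55 q [-0.522  0.177  1.908  0.196  0.866 -2.328] 
pos [ 478.423 -174.09   218.67 ] 
axes(cols)
 [[-0.962 -0.122  0.245]
 [-0.118  0.993  0.03 ]
 [-0.247  0.    -0.969]] 
F [ 0.365  0.487 -1.135]
72 [[527.0, -254.2], [503.5, -94.2], [661.7, -71.9], [681.9, -235.0]] [161.773 159.768 164.369 156.139]
75 [[525.3, -253.6], [502.1, -95.1], [658.6, -73.1], [678.6, -234.5]] [160.095 158.111 162.663 154.519]
78 [[523.5, -252.9], [500.6, -96.1], [655.5, -74.3], [675.3, -234.0]] [158.416 156.453 160.958 152.899]
```

```bash
python3 -m pendant '[{"slide":[0,0,0],"delta_rot":[0,-0.02,0],"hand":1},{"slide":[0,0,0],"delta_rot":[0,-0.02,0],"hand":1},{"slide":[0,0,0],"delta_rot":[0,-0.02,0],"hand":1},{"slide":[0,0,0],"delta_rot":[0,-0.02,0],"hand":1},{"slide":[0,0,0],"delta_rot":[0,0,0],"hand":1}]'; python3 -c "
from h import *
st()"
```

```text
clock: 3.1
tool_pos: [498.1, -150.2, 256.9]
tool_rot: [-0.041, 0.941, 0.013, 0.336]
ft_force: [0.5, 0.1, 0.1]
width: 92.7
grip_force: 0.0
3.1 q [-0.601  0.032  2.119  0.816  0.583 -2.864] 
pos [ 498.136 -150.205  256.874] 
axes(cols)
 [[-0.77  -0.087  0.632]
 [-0.069  0.996  0.053]
 [-0.634 -0.003 -0.773]] 
F [0.499 0.114 0.131]
```

```bash
python3 -m pendant '[{"slide":[0,0,0],"delta_rot":[0,0,0.0238],"hand":1},{"slide":[0,0,0],"delta_rot":[0,0,0.0238],"hand":1},{"slide":[0,0,0],"delta_rot":[0,0,0.0238],"hand":1},{"slide":[0,0,0],"delta_rot":[0,0,0.0238],"hand":1},{"slide":[0,0,0],"delta_rot":[0,0,0.0238],"hand":1},{"slide":[0,0,0],"delta_rot":[0,0,0.0238],"hand":1},{"slide":[0,0,0],"delta_rot":[0,0,0.0238],"hand":1},{"slide":[0,0,0],"delta_rot":[0,0,0.0238],"hand":1},{"slide":[0,0,0],"delta_rot":[0,0,0.0238],"hand":1},{"slide":[0,0,0],"delta_rot":[0,0,0.0238],"hand":1},{"slide":[0,0,0],"delta_rot":[0,0,0.0238],"hand":1}]'
python3 -m pendant '[{"slide":[0,0,0],"delta_rot":[0,0,0.0238],"hand":1},{"slide":[0,0,0],"delta_rot":[0,0,0.0238],"hand":1},{"slide":[0,0,0],"delta_rot":[0,0,0.0238],"hand":1},{"slide":[0,0,0],"delta_rot":[0,0,0.0238],"hand":1},{"slide":[0,0,0],"delta_rot":[0,0,0.0238],"hand":1},{"slide":[0,0,0],"delta_rot":[0,0,0.0238],"hand":1},{"slide":[0,0,0],"delta_rot":[0,0,0.0238],"hand":1},{"slide":[0,0,0],"delta_rot":[0,0,0.0238],"hand":1},{"slide":[0,0,0],"delta_rot":[0,0,0.0238],"hand":1},{"slide":[0,0,0],"delta_rot":[0,0,0.0238],"hand":1},{"slide":[0,0,0],"delta_rot":[0,0,0],"hand":1}]'
python3 -c "
from h import *
st()"
```

```text
clock: 4.2
tool_pos: [497.6, -151.2, 254.6]
tool_rot: [0.663, 0.669, 0.255, 0.217]
ft_force: [0.3, 0.1, 0.5]
width: 92.4
grip_force: 0.0
clock: 5.3
tool_pos: [497.6, -151.2, 254.7]
tool_rot: [0.941, 0.041, 0.334, -0.013]
ft_force: [-0.0, -0.2, -0.3]
width: 93.0
grip_force: 0.0
5.3 q [-0.603  0.036  2.119  0.813  0.583  0.277] 
pos [ 497.572 -151.246  254.674] 
axes(cols)
 [[ 0.773  0.087  0.628]
 [ 0.069 -0.996  0.053]
 [ 0.63   0.002 -0.776]] 
F [-0.011 -0.152 -0.295]
```

```bash
python3 -m pendant '[{"slide":[-0.0587,0.019,-0.005],"delta_rot":[0,0,0],"hand":1},{"slide":[-0.0587,0.019,-0.005],"delta_rot":[0,0,0],"hand":1},{"slide":[-0.0587,0.019,-0.005],"delta_rot":[0,0,0],"hand":1},{"slide":[0,0,0],"delta_rot":[0.005,0,-0.006],"hand":1},{"slide":[0,0,0],"delta_rot":[0,0.0165,0],"hand":1},{"slide":[0,0,0],"delta_rot":[0,0.0165,0],"hand":1},{"slide":[0,0,0],"delta_rot":[0,0,0],"hand":1}]'
python3 -c "
from h import *
st()"
```

```text
clock: 6.0
tool_pos: [426.1, -185.3, 203.7]
tool_rot: [0.903, 0.064, 0.424, -0.029]
ft_force: [-0.4, 1.0, -0.4]
width: 93.0
grip_force: 0.0
6.0 q [-0.939  0.104  2.341  1.381  0.761 -0.614] 
pos [ 426.143 -185.338  203.698] 
axes(cols)
 [[ 0.633  0.14   0.761]
 [ 0.091 -0.99   0.106]
 [ 0.769  0.002 -0.639]] 
F [-0.415  0.995 -0.407]
```

```bash
python3 -m pendant '[{"slide":[-0.0426,0,0.0532],"delta_rot":[0,0,0],"hand":1},{"slide":[-0.0426,0,0.0532],"delta_rot":[0,0,0],"hand":1},{"slide":[-0.0426,0,0.0532],"delta_rot":[0,0,0],"hand":1},{"slide":[-0.0426,0,0.0532],"delta_rot":[0,0,0],"hand":1},{"slide":[-0.0426,0,0.0532],"delta_rot":[0,0,0],"hand":1},{"slide":[0,0,0],"delta_rot":[0,0,0],"hand":1}]'
python3 - <<'E'
from h import *
st()
for n in("scene","wrist"):cv2.imwrite(f"pics/{n}2.png",arm.snapshot(n)["image"])
E
```

```text
clock: 6.6
tool_pos: [460.8, -178.8, 34.2]
tool_rot: [0.904, 0.063, 0.421, -0.033]
ft_force: [-0.8, 0.6, 0.3]
width: 93.1
grip_force: 0.0
6.6 q [-0.84   0.635  2.335  2.018  0.788 -1.361] 
pos [ 460.818 -178.841   34.244] 
axes(cols)
 [[ 0.637  0.141  0.758]
 [ 0.086 -0.99   0.112]
 [ 0.766 -0.006 -0.643]] 
F [-0.771  0.569  0.333]
```

View pics/wrist2.png

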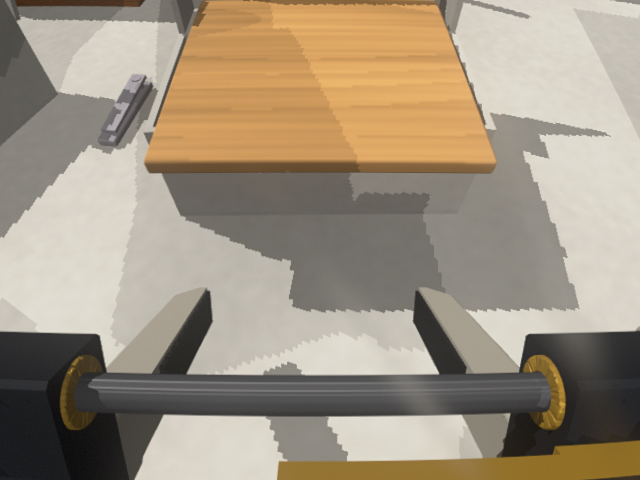

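The wrist view shows the lid's front lower edge running from about (148,171) to (495,172), with the fingertips at (208,290) and (418,290). The fork is centred and parallel to the lid. I'll check the edge position from here.

```bash
python3 - <<'E'
from h import *
s,r=st(); c=arm.snapshot("wrist")
M=c["mount"];p=np.float64([[148,171],[495,172]])
u=cv2.undistortPoints(p.reshape(-1,1,2),c["camera_matrix"],c["distortion"]).reshape(-1,2)
d=(r@M[:3,:3]@np.c_[u,np.ones(2)].T).T; o=r@M[:3,3]+s['tool_pos']
for z in(64,67,70,73):
    X=o+d*((z-o[2])/d[:,2])[:,None]; print(z,X[:,:2].round(1).tolist(),np.linalg.norm(X[0]-X[1]),X.mean(0))
E
```

```text
6.7 q [-0.842  0.625  2.337  2.016  0.788 -1.358] 
pos [ 461.191 -180.133   38.419] 
axes(cols)
 [[ 0.633  0.14   0.761]
 [ 0.088 -0.99   0.108]
 [ 0.769 -0.001 -0.64 ]] 
F [-0.048 -0.08   0.776]
64 [[510.6, -89.6], [534.1, -260.9]] 172.92669646535623 [ 522.353 -175.255   64.   ]
67 [[507.9, -91.7], [531.0, -259.4]] 169.29465875696178 [ 519.468 -175.566   67.   ]
70 [[505.3, -93.8], [527.9, -257.9]] 165.6626210485673 [ 516.583 -175.877   70.   ]
73 [[502.7, -95.9], [524.7, -256.4]] 162.03058334017285 [ 513.698 -176.188   73.   ]
```

```bash
python3 -m pendant '[{"slide":[0.0305,0,0.0367],"delta_rot":[0,0,0],"hand":1},{"slide":[0.0305,0,0.0367],"delta_rot":[0,0,0],"hand":1},{"slide":[0.0305,0,0.0367],"delta_rot":[0,0,0],"hand":1},{"slide":[0,0,0],"delta_rot":[0,0,0],"hand":1}]'
python3 - <<'E'
from h import *
s,r=st()
u=np.array([.99,.137,0]);print('s from edge',(s['tool_pos']-[514,-176,70])@u)
E
```

```text
clock: 7.15
tool_pos: [534.0, -171.2, 41.4]
tool_rot: [0.902, 0.064, 0.426, -0.028]
ft_force: [-0.7, -0.8, 0.5]
width: 93.0
grip_force: 0.0
7.15 q [-0.679  0.641  2.214  2.099  0.708 -1.255] 
pos [ 534.035 -171.229   41.365] 
axes(cols)
 [[ 0.629  0.139  0.765]
 [ 0.092 -0.99   0.104]
 [ 0.772  0.005 -0.636]] 
F [-0.674 -0.82   0.521]
s from edge 20.488293393240983
```

```bash
python3 -m pendant '[{"slide":[-0.01,0,-0.0124],"delta_rot":[0,0,0],"hand":1},{"slide":[0.0126,0,-0.0104],"delta_rot":[0,0,0],"hand":1},{"slide":[0.022,0,-0.0154],"delta_rot":[0,0,0],"hand":1},{"slide":[0.022,0,-0.0154],"delta_rot":[0,0,0],"hand":1},{"slide":[0.0245,0,-0.0114],"delta_rot":[0,0,0],"hand":1},{"slide":[0.0245,0,-0.0114],"delta_rot":[0,0,0],"hand":1},{"slide":[0,0,0],"delta_rot":[0,0,0],"hand":1}]'
python3 - <<'E'
from h import *
s,r=st()
u=np.array([.99,.137,0]);print('s from pivot',(s['tool_pos']-[514,-176,70])@u-155, 'want -132.8')
cv2.imwrite("pics/w3.png",arm.snapshot("wrist")["image"])
E
```

```text
clock: 7.85
tool_pos: [532.4, -171.7, 101.2]
tool_rot: [0.903, 0.062, 0.425, -0.027]
ft_force: [-1.0, -0.7, -0.9]
width: 92.8
grip_force: 0.5
7.85 q [-0.681  0.478  2.221  1.92   0.639 -1.024] 
pos [ 532.414 -171.741  101.235] 
axes(cols)
 [[ 0.632  0.135  0.763]
 [ 0.089 -0.991  0.102]
 [ 0.77   0.003 -0.638]] 
F [-1.017 -0.671 -0.866]
s from pivot -136.1869983864248 want -132.8
```

View pics/w3.png

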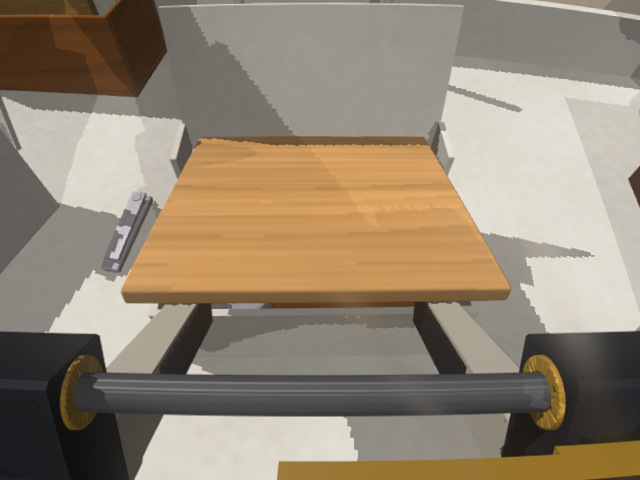

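The lid's front edge (y≈298) rests on both fingers, and its rear edge (y≈140) lies on the land between the cheeks. I'll carry on along the arc.

```bash
python3 -m pendant '[{"slide":[0.0263,0,-0.0068],"delta_rot":[0,0,0],"hand":1},{"slide":[0.0263,0,-0.0068],"delta_rot":[0,0,0],"hand":1},{"slide":[0.027,0,-0.0022],"delta_rot":[0,0,0],"hand":1},{"slide":[0.027,0,-0.0022],"delta_rot":[0,0,0],"hand":1},{"slide":[0.0227,0,0.0031],"delta_rot":[0,0,0],"hand":1},{"slide":[0.0227,0,0.0031],"delta_rot":[0,0,0],"hand":1},{"slide":[0.0227,0,0.0031],"delta_rot":[0,0,0],"hand":1},{"slide":[0,0,0],"delta_rot":[0,0,0],"hand":1}]'
python3 - <<'E'
from h import *
s,r=st()
u=np.array([.99,.137,0]);print('s from pivot',(s['tool_pos']-[514,-176,70])@u-155, 'want -80.5,172')
a=arm.snapshot("wrist")["image"];b=arm.snapshot("scene")["image"][150:330,140:380]
cv2.imwrite("pics/w4.png",np.hstack([cv2.resize(a,(400,300)),cv2.resize(b,(400,300))]))
E
```

```text
clock: 8.7
tool_pos: [584.8, -164.0, 169.5]
tool_rot: [0.903, 0.062, 0.424, -0.028]
ft_force: [-0.8, -0.4, -0.5]
width: 93.2
grip_force: 0.2
8.7 q [-0.588  0.367  2.097  1.667  0.537 -0.627] 
pos [ 584.849 -164.036  169.509] 
axes(cols)
 [[ 0.633  0.136  0.762]
 [ 0.088 -0.991  0.104]
 [ 0.769  0.002 -0.639]] 
F [-0.839 -0.395 -0.468]
s from pivot -83.22036293846047 want -80.5,172
```

View pics/w4.png

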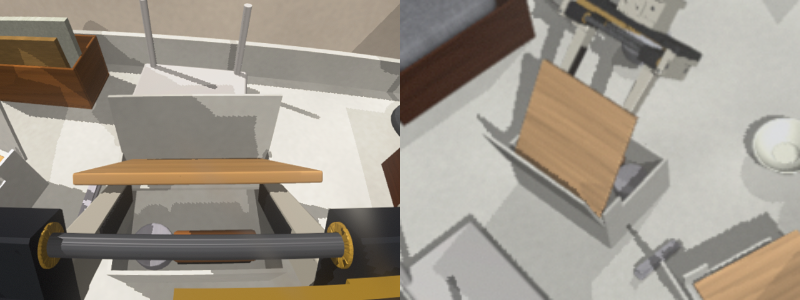

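The lid is tilted about 55° and rides squarely on both fingertips. Continuing.

```bash
python3 -m pendant '[{"slide":[0.0211,0,0.0089],"delta_rot":[0,0,0],"hand":1},{"slide":[0.0211,0,0.0089],"delta_rot":[0,0,0],"hand":1},{"slide":[0.0211,0,0.0089],"delta_rot":[0,0,0],"hand":1},{"slide":[0.0125,0,0.009],"delta_rot":[0,0,0],"hand":1},{"slide":[0.0125,0,0.009],"delta_rot":[0,0,0],"hand":1},{"slide":[0.0125,0,0.009],"delta_rot":[0,0,0],"hand":1},{"slide":[0,0,0],"delta_rot":[0,0,0],"hand":1}]'
python3 - <<'E'
from h import *
s,r=st()
u=np.array([.99,.137,0]);print('s from pivot',(s['tool_pos']-[514,-176,70])@u-155, 'want -27.7,194')
a=arm.snapshot("wrist")["image"];b=arm.snapshot("scene")["image"][150:330,140:380]
cv2.imwrite("pics/w5.png",np.hstack([cv2.resize(a,(400,300)),cv2.resize(b,(400,300))]))
E
```

```text
clock: 9.5
tool_pos: [637.7, -156.5, 190.8]
tool_rot: [0.903, 0.062, 0.424, -0.029]
ft_force: [0.5, 1.1, 0.4]
width: 93.3
grip_force: 0.0
9.5 q [-0.511  0.39   1.977  1.552  0.482 -0.43 ] 
pos [ 637.659 -156.53   190.822] 
axes(cols)
 [[ 0.633  0.136  0.762]
 [ 0.088 -0.991  0.104]
 [ 0.769  0.001 -0.639]] 
F [0.505 1.131 0.409]
s from pivot -29.909977141194403 want -27.7,194
```

View pics/w5.png

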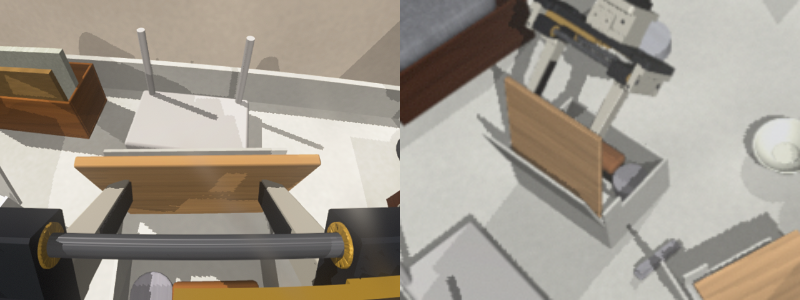

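The lid is now nearly upright at about 78°. I'll ease it back slowly.

```bash
python3 -m pendant '[{"slide":[0.0051,0,0.0062],"delta_rot":[0,0,0],"hand":1},{"slide":[0.0051,0,0.0062],"delta_rot":[0,0,0],"hand":1},{"slide":[0.0051,0,0.0062],"delta_rot":[0,0,0],"hand":1},{"slide":[0.0051,0,0.0062],"delta_rot":[0,0,0],"hand":1},{"slide":[0.0051,0,0.0062],"delta_rot":[0,0,0],"hand":1},{"slide":[0.0051,0,0.0062],"delta_rot":[0,0,0],"hand":1},{"slide":[0.0051,0,0.0062],"delta_rot":[0,0,0],"hand":1},{"slide":[0.0051,0,0.0062],"delta_rot":[0,0,0],"hand":1},{"slide":[0.0051,0,0.0062],"delta_rot":[0,0,0],"hand":1},{"slide":[0.0051,0,0.0062],"delta_rot":[0,0,0],"hand":1},{"slide":[0,0,0],"delta_rot":[0,0,0],"hand":1}]'
python3 - <<'E'
from h import *
s,r=st()
a=arm.snapshot("wrist")["image"];b=arm.snapshot("scene")["image"][150:330,140:380]
cv2.imwrite("pics/w6.png",np.hstack([cv2.resize(a,(400,300)),cv2.resize(b,(400,300))]))
E
```

```text
clock: 10.7
tool_pos: [677.3, -151.0, 190.7]
tool_rot: [0.903, 0.062, 0.424, -0.028]
ft_force: [1.0, 0.2, -0.3]
width: 93.2
grip_force: 0.0
10.7 q [-0.462  0.441  1.89   1.514  0.448 -0.348] 
pos [ 677.301 -151.048  190.676] 
axes(cols)
 [[ 0.633  0.136  0.762]
 [ 0.088 -0.991  0.104]
 [ 0.769  0.001 -0.639]] 
F [ 0.992  0.186 -0.314]
```

View pics/w6.png

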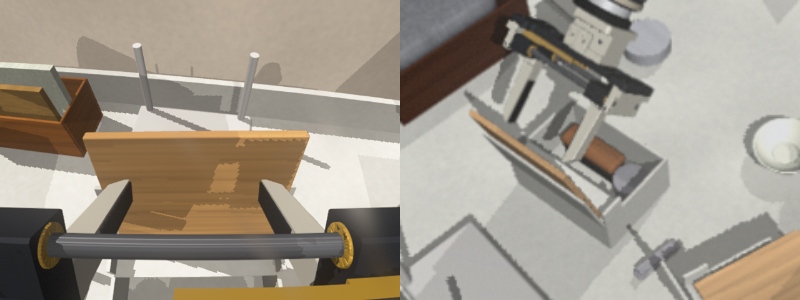

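The lid looks tipped past upright onto the backboard, with its top edge at (85–308,133) in the left half of the picture. I'll withdraw and then check numerically, since my picture views are used up.

```bash
python3 -m pendant '[{"slide":[-0.006,0,-0.008],"delta_rot":[0,0,0],"hand":1},{"slide":[-0.0127,0,-0.0154],"delta_rot":[0,0,0],"hand":1},{"slide":[-0.0254,0,-0.0308],"delta_rot":[0,0,0],"hand":1},{"slide":[-0.0254,0,-0.0308],"delta_rot":[0,0,0],"hand":1},{"slide":[-0.0254,0,-0.0308],"delta_rot":[0,0,0],"hand":1},{"slide":[-0.0254,0,-0.0308],"delta_rot":[0,0,0],"hand":1},{"slide":[-0.0254,0,-0.0308],"delta_rot":[0,0,0],"hand":1},{"slide":[-0.0254,0,-0.0308],"delta_rot":[0,0,0],"hand":1},{"slide":[0,0,0],"delta_rot":[0,0,0],"hand":1}]'
python3 - <<'E'
from h import *
s,r=st()
c=arm.snapshot("wrist");M=c["mount"];Tw=np.eye(4);Tw[:3,:3]=r;Tw[:3,3]=s['tool_pos']
W=(c["camera_matrix"],c["distortion"],np.linalg.inv(Tw@M))
sc=arm.snapshot("scene");tp=arm.snapshot("top")
ims={"wrist":(c["image"],W)}
for n,q in(("scene",sc),("top",tp)): ims[n]=(q["image"],(q["camera_matrix"],q["distortion"],q["world_to_cam"]))
ya=.137;u=np.array([np.cos(ya),np.sin(ya),0]);v=np.array([-u[1],u[0],0])
P=np.array([514,-176,70])+u*158
for th in(90,105):
    t=np.radians(th);d=-np.cos(t)*u+np.sin(t)*np.array([0,0,1])
    X=np.array([P+155*d+80*v,P+155*d-80*v,P-80*v,P+80*v])
    for n,(im,k) in ims.items():print(th,n,proj(X,k).round().astype(int).tolist())
for n,(im,k) in ims.items():
    h=cv2.cvtColor(im,cv2.COLOR_BGR2HSV);m=cv2.inRange(h,(8,80,90),(18,255,255))
    N,l,stt,ce=cv2.connectedComponentsWithStats(m)
    for i in range(1,N):
        if stt[i,4]>150:
            b=cv2.minAreaRect(np.argwhere(l==i)[:,::-1].astype(np.float32));print(n,stt[i],cv2.boxPoints(b).round().astype(int).tolist())
E
```

```text
clock: 11.7
tool_pos: [541.4, -169.7, 191.3]
tool_rot: [0.903, 0.061, 0.423, -0.028]
ft_force: [1.2, -0.2, -0.7]
width: 93.2
grip_force: 0.0
11.7 q [-0.662  0.269  2.168  1.561  0.582 -0.568] 
pos [ 541.397 -169.704  191.25 ] 
axes(cols)
 [[ 0.634  0.134  0.762]
 [ 0.086 -0.991  0.103]
 [ 0.769  0.001 -0.64 ]] 
F [ 1.202 -0.232 -0.666]
90 wrist [[180, 76], [455, 76], [405, 230], [226, 230]]
90 scene [[250, 242], [194, 203], [208, 244], [259, 281]]
90 top [[326, 172], [386, 165], [380, 177], [325, 183]]
105 wrist [[194, 47], [439, 47], [405, 230], [226, 230]]
105 scene [[236, 257], [180, 217], [208, 244], [259, 281]]
105 top [[324, 158], [384, 151], [380, 177], [325, 183]]
wrist [  189    44   249   191 41080] [[189, 44], [437, 44], [437, 234], [189, 234]]
wrist [  0  52 112  22 922] [[-1, 70], [0, 51], [111, 55], [110, 74]]
wrist [136  52  31  29 228] [[136, 52], [161, 41], [173, 69], [148, 80]]
wrist [   0   62  148   63 2396] [[-2, 100], [12, 46], [147, 82], [133, 136]]
wrist [  0  66  24  26 178] [[-2, 67], [19, 64], [23, 90], [2, 93]]
wrist [118 138  40  23 446] [[114, 155], [118
[... 1020 characters left out ...]
03, 440], [297, 445]]
scene [ 179  429   65   51 1727] [[172, 451], [200, 428], [243, 479], [216, 502]]
scene [468 453  55  27 773] [[468, 479], [468, 453], [522, 453], [522, 479]]
scene [560 464  12  16 152] [[560, 464], [571, 464], [571, 479], [560, 479]]
top [  0  64  15  19 204] [[0, 64], [14, 64], [14, 82], [0, 82]]
top [325 151  59  16 267] [[324, 158], [382, 147], [383, 155], [325, 166]]
top [ 96 158  28  38 841] [[96, 195], [97, 157], [123, 158], [122, 196]]
top [554 176  24  31 481] [[554, 176], [577, 176], [577, 206], [554, 206]]
top [ 226  183   45   60 1782] [[224, 234], [239, 182], [272, 191], [257, 243]]
top [347 207  34  13 306] [[346, 210], [379, 205], [381, 215], [348, 219]]
```

All three cameras match a 105° lean with the rear edge on the land. The gripper is well clear of it.

```bash
python3 -c "
from cell import arm;print(arm.job_done())"
```

```text
the job is handed in; nothing more can be done
None
```

The wide caddy is open and the job is handed in: its lid stands on its rear edge, leaning against the backboard at about 105° (matched in all three cameras), and the gripper is clear of it; the narrow caddy and the other things were not touched.

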